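# Take the muller off its keyhole rack and stand it on the grinding slab

## Robot

A 7-joint arm with a two-finger parallel gripper is mounted at the origin on a cart in front of the work surface, level with it; the furniture and walls round the work are solid. World frame = base frame: x ahead of the robot, y to its left, z up, the work surface at z = 0. Lengths are in mm, angles in rad, forces in N, time in s.
With the tool pointing down it reaches from about 425 to 825 mm from the base axis. Payload 3.6 kg.
Tool frame: the origin (TCP) lies at the very end of the fingers, on their centre line; the grasp point (between the pads) lies 19 mm behind it (r.hold_point_z is the distance from the TCP to the grasp point, in mm); z points along the fingers, y is the line along which they close (so a half turn about z gives the same grasp; the last joint's range is limited). The gripper opens to 93 mm and grips with 3 to 60 N. Pads are 15 mm wide; open, the fingers measure 128 mm over their backs; the gripper's body (75 mm by 188 mm) begins 65 mm behind the grasp point.
Start: joints at [-1.238, 0.615, -0.013, 1.423, 0.008, 1.103, -0.04], TCP at [228.822, 608.36, 218.64] pointing down, gripper open.
Joint ranges: [-3.12, 3.12], [-0.3, 2.06], [-1.34, 1.32], [0.26, 2.42], [-1.36, 4.5], [0.01, 1.98], [-2.84, 2.84]. Speed limits (rad/s): [2.79, 2.79, 3.14, 3.14, 3.14, 3.14, 3.14].

## Interface

Orientations are given as a unit quaternion [x, y, z, w].
In Python, from station import r gives the robot as it stands.
- The arm moves only by the shell command python3 -m pendant 'ROWS'. ROWS is JSON, a list of rows, each an object with "grip": the closure in counts, from 0 (fully open) to 255 (shut); "travel": the shift along the tool's x, y, z in m, a list of three; "twist": the turn, a rotation vector about the tool's x, y, z in degrees, a list of three. In form: [{"grip": grip, "travel": [tx, ty, tz], "twist": [rx, ry, rz]}, ...]. A call has 1 to 5 rows; each row shifts and turns the commanded pose from where the row before left it, along the tool's axes as they then stand; what a row does not reach is not made up. A row lasts 1/8 s, in which the tool goes at most 62.5 mm and 10.7 degrees, less where a joint would pass 70% of its speed; a pose out of reach is approached as far as the arm can. A call with a gripper value outside its range is refused whole. The fingers move at their own pace and stop on an object; the grip force is fixed at half the most. Time passes only in rows, so rows that do not move let the fingers close. It gives the time, the measured TCP pose, the force, the opening and the grip force at its end, in the units of the state.
- r.get_obs(): the state, without advancing time (a new reading comes with each control period).
- r.read_camera(name): name is "scene" or "top" or "wrist"; returns (picture, depth): 480x640x3 uint8, red, green, blue; 480x640 float32, mm along the optical axis (not along the pixel's ray), 0 where there is no reading.
- r.get_calibration(name): a dict with "fx", "fy", "cx", "cy" (pixels), "k1" (the pictures are not rectified: a ray, as slopes to the right and down, at radius r is drawn at 1 + k1 r^2 times it, then the intrinsics apply), "position" and "orientation" of the camera in the world. Camera axes: x right, y up, looking along -z (the intrinsics and any distortion apply to the point x, -y, -z); pixel columns grow to the right and rows downward; lengths in mm; the calibration is good to about 2 mm. A picture is of the moment at which its call begins: read the wrist's pose just before it. get_calibration takes no time and is no camera call; for the wrist camera it gives the pose at the moment of the call.
- r.finish_job(): hands the job in; it is judged then, once.
The state is a dict: "time_s": time; "q": joint angles; "joint_velocities": joint speeds; "joint_efforts": joint torques, N m; "eef_pos": TCP position; "tool_rot": TCP orientation; "wrist_force": force on the tool from outside, world axes, zero at the start; "moment": the same for the moment, N m; "gripper_width": finger opening in mm; "gripper_force": force on a finger pad.
Only numpy, scipy, OpenCV 4.12 (cv2) and the standard library are available. Lean on these libraries where they do the work, as an engineer would, in place of code of your own. Each camera call takes 0.05 s, during which the arm holds its last target. There are 200 camera calls.

## Task

Two pigment mullers hang by their grips in the keyhole slots of the small wooden rack. Take down the one with the plain round knob: slide it along its slot to the wide end, lift it up out of the hole, and stand it upright near the middle of the stone grinding slab. Leave the muller with the crossbar handle hanging where it is.

Things in the scene. Friction and masses are not known exactly. Their poses are not given: they have to be found in the camera images.
- muller: Muller to take down, 100 mm tall, 0.2-0.4 kg: stone foot 44 mm across, 16 mm high; cone to 26 mm; steel neck 12 mm across to 60 mm; plain round flat-topped wooden knob, 44 mm across, from 60 to 100 mm. Origin: centre of foot's underside, z up. Hangs loose, knob resting on the deck, foot 35 mm over the table, in either slot at rack x = +25 to +40 mm. Let go over the wide hole, it drops to the table.
- bar_muller: The other muller, to stay hanging: same foot and neck, 98 mm tall, but its grip is a wooden crossbar 66 mm long, 18 mm thick, over a disc 44 mm across and 10 mm thick. Origin: centre of foot's underside, z up; crossbar along its x, roughly along the slot. Hangs in the other slot at rack x = +25 to +40 mm.
- rack: Fixed wooden rack: deck 190 (x) by 240 mm (y), 8 mm thick, top 95 mm over the table, on side panels. Origin on the table under the deck's middle, z up. Two keyhole slots along x, centred at y = -58 and +58 mm. Wide ends at -x (nearer the robot): round holes 68 mm across, centred at x = -45 mm; 26 mm wide slots run from there to x = +55 mm. A muller's foot passes only the round hole.
- slab: Fixed pale stone grinding slab, 170 x 170 mm and 15 mm thick, flat on the table. Origin: centre of its underside on the table, so its top is 15 mm above the origin; z up.
Things that resemble listed ones, but are neither listed nor needed, are in the scene too. Leave any pink, purple or red look-alike of the muller alone.

How it is judged (in metres and radians):
On the way, in this order (a step that is already met when the one before it is completed fails the run):
1. the round-knob muller has been slid to the wide end of its slot, its foot not yet above the deck (x of muller in the frame of rack between -0.062 and -0.028 m and z of muller in the frame of rack below 0.09 m), for 0.05 s.
2. the muller has been lifted up through the hole, its foot above the deck (z of muller in the frame of rack above 0.097 m and angle between muller's own z axis and vertical below 0.6 rad), for 0.05 s.
At the end, for the whole second after the job is handed in: The round-knob muller stands upright (within 7 degrees) and at rest on the stone slab, its foot on the slab's top and its axis within 50 mm of the slab's centre. The crossbar muller still hangs in the narrow part of its slot, within 30 mm of where it began (horizontal distance between muller and slab below 0.05 m and z of muller in the frame of slab between 0.011 and 0.019 m and angle between muller's own z axis and vertical below 0.12 rad and linear speed of muller below 0.02 m/s and z of bar_muller in the frame of rack between 0.025 and 0.05 m and x of bar_muller in the frame of rack above 0.01 m and distance of bar_muller from where it was at the start of the episode below 0.03 m); the robot touches nothing.
It fails at once if the crossbar muller is slid away or lifted (moved 60 mm) (distance of bar_muller from where it was at the start of the episode above 0.06 m).
It also fails if it takes over 48 s, if anything falls off the work surface, if the arm or the gripper's body presses on something with over 40 N, if the wrist force passes 120 N, or if a joint passes its speed limit or range.

## Working session

There is one attempt and no reset: what is moved stays moved. The work goes in short steps, Python scripts to look and compute and a shell command to move; the robot and the scene stay as the last step left them, time stands still between calls to the robot, and variables do not carry over. Pictures are saved under pics/ and viewed, at most 10 in all, crops included, and the job is handed in when it is done.

```bash
mkdir -p pics
cat > h.py <<'E'
import numpy as np, cv2
from scipy.spatial.transform import Rotation as R
from station import r
def snap(n):
    c=r.get_calibration(n); p,d=r.read_camera(n)
    np.savez(f'{n}.npz',p=p,d=d,**{k:np.array(v) for k,v in c.items()})
    cv2.imwrite(f'pics/{n}_{r.get_obs()["time_s"]:.2f}.png',p[:,:,::-1])
    return p,d,c
def world(c,u,v,depth):
    K=np.array([[c['fx'],0,c['cx']],[0,c['fy'],c['cy']],[0,0,1]],float)
    # r->r(1+k1 r^2)
    uv=np.stack([np.ravel(u),np.ravel(v)],1).astype(float)[:,None]
    n=cv2.undistortPoints(uv,K,np.array([float(c['k1']),0,0,0]))[:,0]
    z=np.ravel(depth)
    P=np.stack([n[:,0]*z,-n[:,1]*z,-z],1)
    return R.from_quat(c['orientation']).apply(P)+np.array(c['position'])
def cloud(n,d,c):
    v,u=np.mgrid[:480,:640]; return world(c,u,v,d).reshape(480,640,3)
E
python3 - <<'E'
from h import *
for n in('scene','top'):
    p,d,c=snap(n); print(n,c)
print(r.get_obs())
E
ls pics
```

```text
scene {'fx': 512.9744540126933, 'fy': 512.9744540126933, 'cx': 319.99451054897395, 'cy': 234.6369955972184, 'k1': 0.03320156497147834, 'position': array([  71.0505367 , -538.86596364,  471.97584808]), 'orientation': array([ 0.47189035, -0.17781692, -0.3097367 ,  0.80607929])}
top {'fx': 536.8482600719155, 'fy': 536.8482600719155, 'cx': 317.355985533448, 'cy': 243.59350746140902, 'k1': -0.05599275001234833, 'position': array([428.51977335,   5.64887879, 955.41776173]), 'orientation': array([-0.04958092,  0.06528245,  0.71001037, -0.69940347])}
{'time_s': 0.1, 'q': array([-1.23749254,  0.61578403, -0.01261011,  1.42468059,  0.00810223,
        1.10340751, -0.04039886]), 'joint_velocities': array([ 0.00111017, -0.00200676,  0.00070646, -0.00245055, -0.00055852,
       -0.00156922,  0.00128641]), 'joint_efforts': array([ 8.54139726e-04, -4.60044014e+01,  2.10013404e-01, -1.66245604e+01,
       -6.11290801e-02,  1.69362099e-02,  1.07663329e-04]), 'eef_pos': array([228.60914724, 607.73688167, 217.64124184]), 'tool_rot': array([ 1.78902456e-01,  9.83866184e-01, -1.09938802e-03, -1.83810922e-04]), 'wrist_force': array([-0.20814152, -0.46448831, -0.29554439]), 'moment': array([-0.07814806, -0.02080151,  0.01650188]), 'gripper_force': 0.0, 'gripper_width': 93.0073304017019}
scene_0.05.png
top_0.10.png
```

View pics/top_0.10.png

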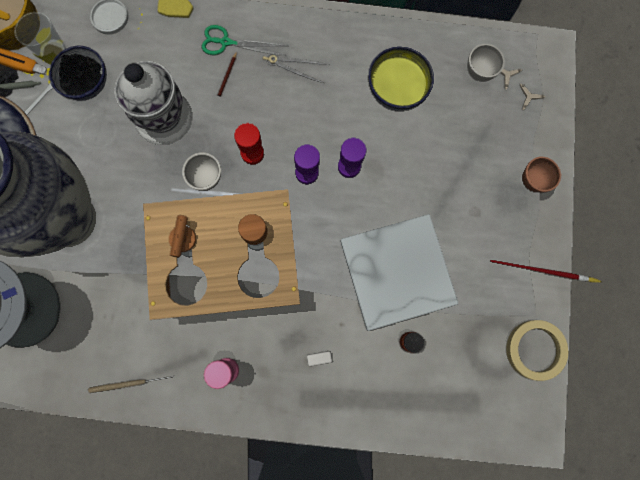

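View pics/scene_0.05.png

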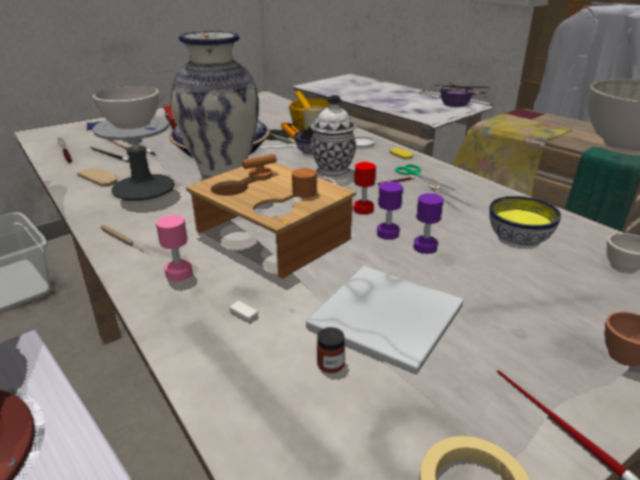

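The top view shows the plain round knob at (253,229) in the right-hand slot and the crossbar muller at (181,236). The hole is at (258,278) and the slab centre is near (398,271). Look-alikes are red (248,137), purple (307,160) and (352,155), and pink (220,373). I choose (253,229) because it is wooden, round and hanging in the rack. Next I'll measure and check it in a crop.

Run:
```python
from h import *
f=np.load('top.npz'); p,d=f['p'],f['d']; W=cloud('top',d,f); X,Y,Z=W[...,0],W[...,1],W[...,2]
u0,v0=130,180
cv2.imwrite('pics/crop.png',cv2.resize(p[v0:v0+160,u0:u0+190,::-1],None,fx=4,fy=3.7,interpolation=cv2.INTER_CUBIC)[:600,:800])
def reg(m,name,rect=True):
    n,l,s,c=cv2.connectedComponentsWithStats(m.astype(np.uint8)); i=1+np.argmax(s[1:,4]); k=l==i
    P=W[k]; out=cv2.minAreaRect(P[:,:2].astype(np.float32)); print(name,k.sum(),'med z',np.median(P[:,2]),'rect',out,'circ',cv2.minEnclosingCircle(P[:,:2].astype(np.float32)))
v,u=np.mgrid[:480,:640]
box=lambda a,b,c,e:(u>a)&(u<b)&(v>c)&(v<e)
reg(box(235,272,205,250)&(Z>125),'knob')
reg(box(150,200,205,262)&(Z>120),'bar')
reg(box(135,305,180,325)&(Z>85)&(Z<105),'deck')
reg(box(330,470,205,335)&(Z>8)&(Z<25),'slab')
reg(box(232,285,250,305)&(Z<80)&(d>0),'holeR')
for nm,uv in dict(brR=(258,278),brL=(187,284)).items():
    pass
# corners read off: deck at z=95 by ray-plane
def plane(u,v,z):
    a=world(f,u,v,1000.)[0]; o=f['position']; return o+(a-o)*(z-o[2])/(a[2]-o[2])
for q in [(145,204),(287,191),(299,304),(150,318),(258,278)]: print('deck',q,plane(*q,95))
print('knob',plane(253,229,135))
for q in [(341,240),(430,216),(457,301),(368,329)]: print('slab',q,plane(*q,15))
```

```text
knob 622 med z 134.37793087967896 rect ((515.7367553710938, 60.63655090332031), (201.6997528076172, 42.883399963378906), 20.227262496948242) circ ((518.5344848632812, 52.892459869384766), 101.65935516357422)
bar 482 med z 130.878012514538 rect ((501.9718017578125, 123.93167877197266), (271.81842041015625, 60.488685607910156), 45.61446762084961) circ ((520.4937744140625, 105.80288696289062), 135.97817993164062)
deck 12947 med z 94.64036165528353 rect ((556.89404296875, 143.70150756835938), (191.34780883789062, 240.63995361328125), 5.192270755767822) circ ((557.1256713867188, 143.7490234375), 152.2218017578125)
slab 9038 med z 14.617841529209556 rect ((531.9616088867188, -160.62088012695312), (170.6422882080078, 170.7058563232422), 15.056573867797852) circ ((531.7454223632812, -159.7913360595703), 118.08999633789062)
holeR 1437 med z 0.09384573594786616 rect ((531.8554077148438, 89.89332580566406), (72.0355453491211, 83.04254913330078), 88.64234924316406) circ ((532.5633544921875, 92.51190185546875), 43.3616943359375)
deck (145, 204) [639.26981382 267.46752226  95.        ]
deck (287, 191) [658.17964592  33.91585605  95.        ]
deck (299, 304) [472.32016458  16.20675624  95.        ]
deck (150, 318) [453.35403141 253.15492301  95.        ]
deck (258, 278) [514.86764616  81.52469031  95.        ]
knob [587.30938856  85.82769381 135.        ]
slab (341, 240) [588.59785232 -58.7942938   15.        ]
slab (430, 216) [ 630.39941945 -220.64372783   15.        ]
slab (457, 301) [ 476.89484574 -261.0091926    15.        ]
slab (368, 329) [ 431.18701452 -102.06995884   15.        ]
```

View pics/crop.png

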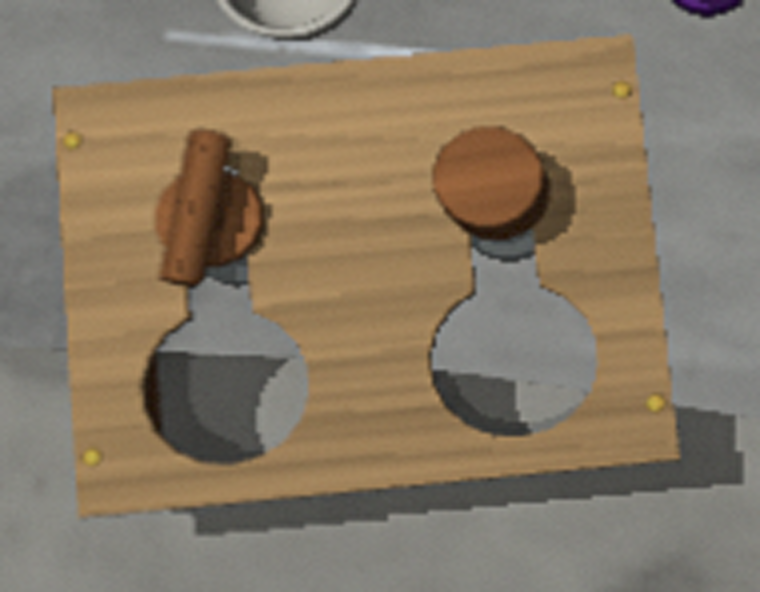

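The crop confirms a plain round flat knob at crop (490,180), with the crossbar at (200,205). Before moving I'll check obstacle heights on the way in, since the tall vase and stand are on that side.

Run:
```python
from h import *
H=np.zeros((10,14))
for n in('top','scene'):
    f=np.load(n+'.npz'); W=cloud(n,f['d'],f); m=f['d']>0
    P=W[m]; i=((P[:,0]-200)//60).astype(int); j=((P[:,1]+100)//60).astype(int)
    k=(i>=0)&(i<10)&(j>=0)&(j<14); np.maximum.at(H,(i[k],j[k]),P[k,2])
    if n=='top':
        Z=W[...,2];v,u=np.mgrid[:480,:640]
        K=W[(abs(Z-134.5)<3)&(u>235)&(u<272)&(v>205)&(v<250)]; print('knob',cv2.minEnclosingCircle(K[:,:2].astype(np.float32)),K.mean(0))
print('y',[-100+60*j for j in range(14)])
for i in range(10): print(200+60*i,H[i].astype(int))
```

```text
knob ((590.6298828125, 88.09689331054688), 21.79672622680664) [590.40605355  88.13175468 134.37556899]
y [-100, -40, 20, 80, 140, 200, 260, 320, 380, 440, 500, 560, 620, 680]
200 [4 4 5 3 3 0 0 0 0 0 0 0 0 0]
260 [6 4 5 5 4 4 6 3 5 4 4 1 0 0]
320 [  4  15   5 102 103   9  13  15  11   4   4   2   2   1]
380 [ 14  15   5 102 102   5   4   4 144 212 212 146  10   7]
440 [ 18  97  99  99 101  98   4   4 148 213 212 212  10   1]
500 [ 19  96 100  98 128 134  97 169 231 228 212 208   3   9]
560 [ 19   5 138 138 134 134  99 313 315 313   5  50  45   9]
620 [  7   5  99  99  99  99  98 315 315 313   2  62  67  55]
680 [103 105 101 102  51  51   4 242 313 312   0   0   0   0]
740 [103   6 101 104  50 150 153   6   4  58  85   0   0   0]
```

```bash
cat >> h.py <<'E'
def to(x,y,z):
    o=r.get_obs(); T=R.from_quat(o['tool_rot']); M=T.as_matrix()
    print('t',o['time_s'],'tcp',o['eef_pos'].round(1),'toolz',M[:,2].round(3),'y ang',np.degrees(np.arctan2(M[1,1],M[0,1])).round(2),'travel mm',T.inv().apply(np.array([x,y,z])-o['eef_pos']).round(1),'q',o['q'].round(2),'F',o['wrist_force'].round(1),'w',o['gripper_width'].round(1))
    D=R.from_matrix(np.array([[-np.cos(a:=np.radians(5.3)),-np.sin(a),0],[-np.sin(a),np.cos(a),0],[0,0,-1]]).T)
    D=R.from_matrix(np.column_stack([[-np.cos(a),-np.sin(a),0],[-np.sin(a),np.cos(a),0],[0,0,-1]]))
    print('twist',np.degrees((T.inv()*D).as_rotvec()).round(2))
E
python3 -m pendant '[{"grip":0,"travel":[0,0,-0.03],"twist":[0,0,-8.6]},{"grip":0,"travel":[0,0,-0.045],"twist":[0,0,-8.6]},{"grip":0,"travel":[0,0,-0.045],"twist":[0,0,-8.6]},{"grip":0,"travel":[0,0,0],"twist":[0,0,0]}]'
python3 -c "
from h import *
to(590.5,88.1,340)"
```

```text
time_s: 0.6
eef_pos: [229.4, 609.9, 342.7]
tool_rot: [-0.045, 0.999, 0.004, 0.001]
wrist_force: [0.1, 0.1, 0.9]
gripper_width: 92.8
gripper_force: 0.0Traceback (most recent call last):
  File "<string>", line 3, in <module>
    to(590.5,88.1,340)
    ~~^^^^^^^^^^^^^^^^
  File "h.py", line 21, in to
    print('t',o['time_s'],'tcp',o['eef_pos'].round(1),'toolz',M[:,2].round(3),'y ang',np.degrees(np.arctan2(M[1,1],M[0,1])).round(2),'travel mm',T.inv().apply(np.array([x,y,z])-o['eef_pos']).round(1),'q',o['q'].round(2),'F',o['wrist_force'].round(1),'w',o['gripper_width'].round(1))
                                                                                                                                                                                                                                                              ^^^^^^^^^^^^^^^^^^^^^^^^
AttributeError: 'float' object has no attribute 'round'
```

```bash
sed -i "s/o\['gripper_width'\].round(1)/o['gripper_width']/; /from_matrix(np.array(/s/.*/    a=np.radians(5.3)/" h.py
python3 -m pendant '[{"grip":0,"travel":[-0.015,-0.025,0],"twist":[0,0,0]},{"grip":0,"travel":[-0.026,-0.046,0],"twist":[0,0,0]},{"grip":0,"travel":[-0.026,-0.046,0],"twist":[0,0,0]},{"grip":0,"travel":[-0.026,-0.046,0],"twist":[0,0,0]},{"grip":0,"travel":[-0.026,-0.046,0],"twist":[0,0,0]}]'
python3 -m pendant '[{"grip":0,"travel":[-0.026,-0.046,0],"twist":[0,0,0]},{"grip":0,"travel":[-0.026,-0.046,0],"twist":[0,0,0]},{"grip":0,"travel":[-0.026,-0.046,0],"twist":[0,0,0]},{"grip":0,"travel":[-0.026,-0.046,0],"twist":[0,0,0]},{"grip":0,"travel":[-0.02,-0.035,0],"twist":[0,0,0]}]'
python3 -c "
from h import *
to(590.5,88.1,240)"
```

```text
time_s: 1.23
eef_pos: [366.6, 408.7, 337.0]
tool_rot: [-0.045, 0.999, -0.001, -0.001]
wrist_force: [1.0, 0.8, -0.2]
gripper_width: 93.0
gripper_force: 0.0
time_s: 1.85
eef_pos: [510.0, 201.2, 337.0]
tool_rot: [-0.044, 0.999, -0.001, -0.001]
wrist_force: [-0.3, 0.7, -0.3]
gripper_width: 93.2
gripper_force: 0.0
t 1.85 tcp [510.  201.2 337. ] toolz [-0.003 -0.002 -1.   ] y ang 94.99 travel mm [ -70.6 -119.5   97.1] q [-0.41  0.36 -0.01  1.52  0.    1.26  1.24] F [-0.3  0.7 -0.3] w 93.21325667675337
twist [-0.1  -0.15 -0.31]
```

```bash
python3 -m pendant '[{"grip":0,"travel":[-0.023,-0.04,0.015],"twist":[0,0,0]},{"grip":0,"travel":[-0.023,-0.04,0.03],"twist":[0,0,0]},{"grip":0,"travel":[-0.023,-0.038,0.03],"twist":[0,0,-0.3]},{"grip":0,"travel":[0,0,0.02],"twist":[0,0,0]},{"grip":0,"travel":[0,0,0],"twist":[0,0,0]}]'
python3 - <<'E'
from h import *
to(590.5,88.1,190)
p,d,c=snap('wrist'); W=cloud('wrist',d,c)
Z=W[...,2]
m=(abs(Z-135)<6)&(abs(W[...,0]-590)<35)&(abs(W[...,1]-88)<35)&(d>0)
K=W[m]; print(m.sum(),cv2.minEnclosingCircle(K[:,:2].astype(np.float32)) if m.sum() else 0,np.median(K[:,2]))
E
ls pics
```

```text
time_s: 2.48
eef_pos: [586.9, 92.2, 240.4]
tool_rot: [-0.047, 0.999, -0.0, -0.004]
wrist_force: [0.3, 0.8, -0.4]
gripper_width: 93.1
gripper_force: 0.0
t 2.475 tcp [586.9  92.2 240.4] toolz [-0.007 -0.001 -1.   ] y ang 95.4 travel mm [-3.5 -4.3 50.4] q [-0.2   0.51  0.02  1.56 -0.01  1.08  1.48] F [ 0.3  0.8 -0.4] w 93.07145154783743
twist [-0.03 -0.42  0.1 ]
2908 ((591.767578125, 88.45441436767578), 21.893678665161133) 134.9103278763208
crop.png
scene_0.05.png
top_0.10.png
wrist_2.52.png
```

```bash
python3 -m pendant '[{"grip":0,"travel":[-0.004,-0.004,0.02],"twist":[0,-0.3,0]},{"grip":0,"travel":[0,0,0.035],"twist":[0,0,0]},{"grip":0,"travel":[0,0,0.03],"twist":[0,0,0]},{"grip":0,"travel":[0,0,0],"twist":[0,0,0]},{"grip":0,"travel":[0,0,0],"twist":[0,0,0]}]'
python3 -c "
from h import *
to(591,88.3,102)"
```

```text
time_s: 3.15
eef_pos: [594.6, 90.0, 160.5]
tool_rot: [-0.048, 0.999, 0.0, 0.004]
wrist_force: [-0.5, 0.0, -0.0]
gripper_width: 93.1
gripper_force: 0.0
t 3.15 tcp [594.6  90.  160.5] toolz [ 0.008  0.001 -1.   ] y ang 95.53 travel mm [ 4.3 -1.4 58.4] q [-0.2   0.59  0.02  1.65 -0.01  0.89  1.49] F [-0.5  0.  -0. ] w 93.13140748120486
twist [0.02 0.47 0.23]
```

View pics/wrist_2.52.png

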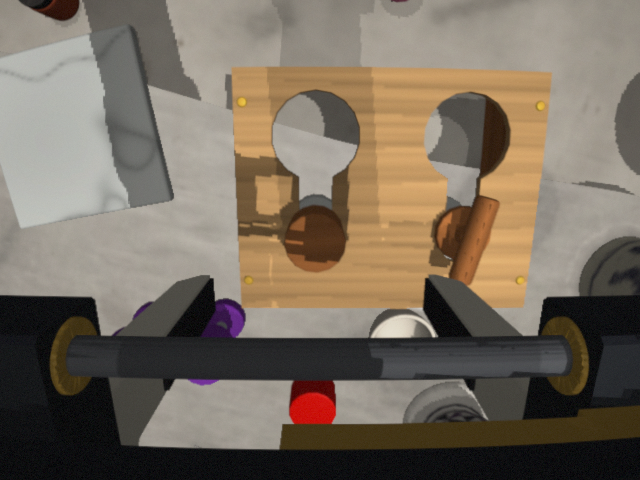

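The wrist view shows the round knob at (315,238), its hole at (316,134) and the crossbar at (470,240). It agrees with the earlier measurements, so I descend.

```bash
python3 -m pendant '[{"grip":0,"travel":[0.002,-0.001,0.02],"twist":[0,0.2,0]},{"grip":0,"travel":[0,0,0.02],"twist":[0,0,0]},{"grip":0,"travel":[0,0,0.014],"twist":[0,0,0]},{"grip":0,"travel":[0,0,0],"twist":[0,0,0]},{"grip":0,"travel":[0,0,0],"twist":[0,0,0]}]'
python3 -c "
from h import *
to(591,88.3,104)"
```

```text
time_s: 3.78
eef_pos: [592.7, 88.2, 105.7]
tool_rot: [-0.048, 0.999, 0.0, 0.002]
wrist_force: [-0.1, 0.6, -0.2]
gripper_width: 93.2
gripper_force: 0.0
t 3.775 tcp [592.7  88.2 105.7] toolz [ 0.004  0.    -1.   ] y ang 95.49 travel mm [1.7 0.2 1.7] q [-0.19  0.66  0.01  1.71 -0.01  0.77  1.49] F [-0.1  0.6 -0.2] w 93.23907142198439
twist [0.01 0.21 0.19]
```

Close on the knob.

```bash
python3 -m pendant '[{"grip":70,"travel":[0.0015,0,0.001],"twist":[0,0.2,0]},{"grip":160,"travel":[0,0,0],"twist":[0,0,0]},{"grip":200,"travel":[0,0,0],"twist":[0,0,0]},{"grip":200,"travel":[0,0,0],"twist":[0,0,0]},{"grip":200,"travel":[0,0,0],"twist":[0,0,0]}]'
python3 -m pendant '[{"grip":200,"travel":[0,0,0],"twist":[0,0,0]},{"grip":200,"travel":[0,0,0],"twist":[0,0,0]}]'
python3 -c "
from h import *
to(517.4,81.8,104)"
```

```text
time_s: 4.4
eef_pos: [590.4, 87.9, 103.6]
tool_rot: [-0.048, 0.999, -0.0, -0.001]
wrist_force: [-0.4, 0.0, -0.5]
gripper_width: 47.7
gripper_force: 0.0
time_s: 4.65
eef_pos: [590.4, 88.4, 103.6]
tool_rot: [-0.048, 0.999, 0.0, -0.001]
wrist_force: [-0.5, 2.1, -0.1]
gripper_width: 43.6
gripper_force: 30.0
t 4.65 tcp [590.4  88.4 103.6] toolz [-0.002  0.    -1.   ] y ang 95.51 travel mm [73.3  0.5 -0.2] q [-0.19  0.66  0.01  1.71 -0.01  0.77  1.49] F [-0.5  2.1 -0.1] w 43.566823048286906
twist [ 0.03 -0.1   0.21]
```

```bash
python3 -m pendant '[{"grip":200,"travel":[0,0,-0.003],"twist":[0,0,0]},{"grip":200,"travel":[0.015,0,0],"twist":[0,0,0]},{"grip":200,"travel":[0.02,0,0],"twist":[0,0,0]},{"grip":200,"travel":[0.02,0,0],"twist":[0,0,0]},{"grip":200,"travel":[0.018,0,0],"twist":[0,0,0]}]'
python3 -m pendant '[{"grip":200,"travel":[0,0,0],"twist":[0,0,0]},{"grip":200,"travel":[0,0,0],"twist":[0,0,0]}]'
python3 -c "
from h import *
to(517.4,81.8,106.6)
p,d,c=snap('top')
cv2.imwrite('pics/c2.png',cv2.resize(p[170:330,130:320,::-1],None,fx=4,fy=3.7))
p,d,c=snap('scene')
cv2.imwrite('pics/c3.png',cv2.resize(p[130:290,180:370,::-1],None,fx=4,fy=3.7))"
```

```text
time_s: 5.28
eef_pos: [516.5, 80.3, 106.4]
tool_rot: [-0.048, 0.999, -0.0, -0.002]
wrist_force: [-0.6, 0.4, -3.6]
gripper_width: 43.5
gripper_force: 30.0
time_s: 5.52
eef_pos: [518.8, 80.9, 106.9]
tool_rot: [-0.048, 0.999, -0.0, -0.0]
wrist_force: [0.6, 0.1, -3.7]
gripper_width: 43.5
gripper_force: 30.0
t 5.525 tcp [518.8  80.9 106.9] toolz [-0. -0. -1.] y ang 95.48 travel mm [1.3 1.1 0.3] q [-0.2   0.57  0.01  1.91 -0.01  0.66  1.48] F [ 0.6  0.1 -3.7] w 43.52154663522149
twist [-0.01 -0.02  0.18]
```

View pics/c3.png

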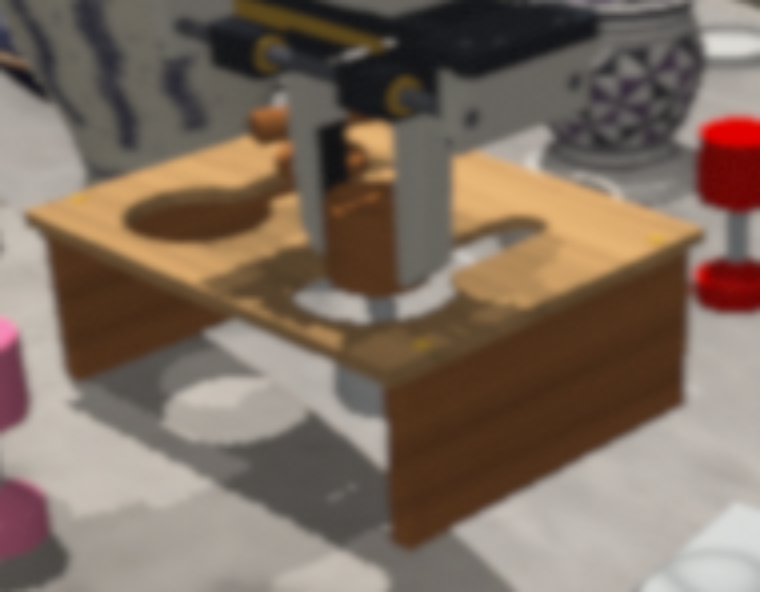

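The picture shows the knob gripped at crop (362,240) over the hole with its neck in the wide end. It hangs upright and carries about 3.7 N. Lift straight up.

```bash
python3 -m pendant '[{"grip":200,"travel":[0.001,0.001,-0.015],"twist":[0,0,0]},{"grip":200,"travel":[0,0,-0.025],"twist":[0,0,0]},{"grip":200,"travel":[0,0,-0.025],"twist":[0,0,0]},{"grip":200,"travel":[0,0,-0.025],"twist":[0,0,0]},{"grip":200,"travel":[0,0,-0.01],"twist":[0,0,0]}]'
python3 -m pendant '[{"grip":200,"travel":[0,0,0],"twist":[0,0,0]}]'
python3 -c "
from h import *
to(532,-160.5,200)"
```

```text
time_s: 6.25
eef_pos: [517.9, 82.1, 209.0]
tool_rot: [-0.048, 0.999, 0.0, 0.001]
wrist_force: [-0.8, -0.1, -3.5]
gripper_width: 43.4
gripper_force: 30.0
time_s: 6.38
eef_pos: [517.2, 82.0, 207.5]
tool_rot: [-0.048, 0.999, 0.0, -0.0]
wrist_force: [-0.9, -0.7, -3.6]
gripper_width: 43.3
gripper_force: 30.0
t 6.375 tcp [517.2  82.  207.5] toolz [-0.  0. -1.] y ang 95.49 travel mm [   8.4 -242.8    7.5] q [-0.21  0.43  0.02  1.8  -0.01  0.91  1.48] F [-0.9 -0.7 -3.6] w 43.323356614657236
twist [ 0.01 -0.01  0.19]
```

```bash
python3 -m pendant '[{"grip":200,"travel":[0.002,-0.02,0],"twist":[0,0,0]},{"grip":200,"travel":[0.002,-0.04,0],"twist":[0,0,0]},{"grip":200,"travel":[0.002,-0.045,0],"twist":[0,0,0]},{"grip":200,"travel":[0.002,-0.045,0],"twist":[0,0,0]},{"grip":200,"travel":[0,-0.045,0],"twist":[0,0,0]}]'
python3 -m pendant '[{"grip":200,"travel":[0,-0.033,0],"twist":[0,0,0]},{"grip":200,"travel":[0,-0.015,0],"twist":[0,0,0]},{"grip":200,"travel":[0,0,0.02],"twist":[0,0,0]},{"grip":200,"travel":[0,0,0.03],"twist":[0,0,0]},{"grip":200,"travel":[0,0,0.02],"twist":[0,0,0]}]'
python3 -m pendant '[{"grip":200,"travel":[0,0,0.02],"twist":[0,0,0]},{"grip":200,"travel":[0,0,0.01],"twist":[0,0,0]},{"grip":200,"travel":[0,0,0],"twist":[0,0,0]},{"grip":200,"travel":[0,0,0],"twist":[0,0,0]}]'
python3 -c "
from h import *
to(532,-160.5,83.6)
p,d,c=snap('scene')
cv2.imwrite('pics/c4.png',cv2.resize(p[200:370,290:480,::-1],None,fx=4,fy=3.5))"
```

```text
time_s: 7.0
eef_pos: [526.6, -114.2, 205.5]
tool_rot: [-0.048, 0.999, 0.0, -0.002]
wrist_force: [0.9, 1.3, -2.2]
gripper_width: 43.5
gripper_force: 30.0
time_s: 7.62
eef_pos: [531.1, -158.7, 134.8]
tool_rot: [-0.049, 0.999, 0.001, -0.002]
wrist_force: [-0.5, 0.4, -3.2]
gripper_width: 43.6
gripper_force: 30.0
time_s: 8.12
eef_pos: [532.6, -160.7, 107.4]
tool_rot: [-0.048, 0.999, -0.0, -0.0]
wrist_force: [-0.2, 0.0, -3.1]
gripper_width: 43.4
gripper_force: 30.0
t 8.125 tcp [ 532.6 -160.7  107.4] toolz [-0. -0. -1.] y ang 95.51 travel mm [ 0.5  0.2 23.8] q [ 0.23  0.61  0.04  1.83 -0.03  0.71  1.95] F [-0.2  0.  -3.1] w 43.393455858131674
twist [-0.02 -0.02  0.21]
```

View pics/c4.png

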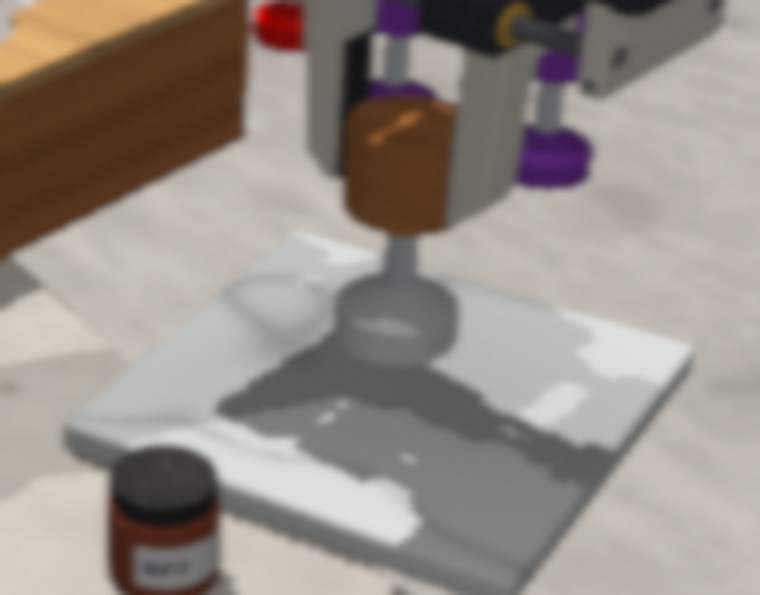

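The muller is upright, its foot at crop (397,320), hovering about 24 mm over the slab. Lower it in small steps.

```bash
python3 -m pendant '[{"grip":200,"travel":[0,0,0.01],"twist":[0,0,0]},{"grip":200,"travel":[0,0,0.008],"twist":[0,0,0]},{"grip":200,"travel":[0,0,0.003],"twist":[0,0,0]},{"grip":200,"travel":[0,0,0],"twist":[0,0,0]},{"grip":200,"travel":[0,0,0],"twist":[0,0,0]}]'
python3 -m pendant '[{"grip":200,"travel":[0,0,0.001],"twist":[0,0,0]},{"grip":200,"travel":[0,0,0.001],"twist":[0,0,0]},{"grip":200,"travel":[0,0,0],"twist":[0,0,0]},{"grip":200,"travel":[0,0,0],"twist":[0,0,0]}]'
```

```text
time_s: 8.8
eef_pos: [532.0, -160.9, 85.9]
tool_rot: [-0.048, 0.999, -0.0, -0.001]
wrist_force: [0.2, -0.7, -2.5]
gripper_width: 43.5
gripper_force: 30.0
time_s: 9.3
eef_pos: [531.9, -160.8, 83.8]
tool_rot: [-0.048, 0.999, -0.0, -0.001]
wrist_force: [-0.2, -0.1, -3.8]
gripper_width: 43.6
gripper_force: 30.0
```

```bash
python3 -m pendant '[{"grip":200,"travel":[0,0,0.001],"twist":[0,0,0]},{"grip":200,"travel":[0,0,0],"twist":[0,0,0]},{"grip":200,"travel":[0,0,0],"twist":[0,0,0]}]'
```

```text
time_s: 9.68
eef_pos: [532.1, -160.8, 83.6]
tool_rot: [-0.048, 0.999, -0.0, -0.0]
wrist_force: [-2.4, 0.6, 5.2]
gripper_width: 43.2
gripper_force: 30.0
```

Contact: the force has gone to +5 N. Release and retreat.

```bash
python3 -m pendant '[{"grip":110,"travel":[0,0,0],"twist":[0,0,0]},{"grip":60,"travel":[0,0,0],"twist":[0,0,0]},{"grip":0,"travel":[0,0,0],"twist":[0,0,0]},{"grip":0,"travel":[0,0,0],"twist":[0,0,0]},{"grip":0,"travel":[0,0,0],"twist":[0,0,0]}]'
python3 -m pendant '[{"grip":0,"travel":[0,0,-0.015],"twist":[0,0,0]},{"grip":0,"travel":[0,0,-0.03],"twist":[0,0,0]},{"grip":0,"travel":[0,0,-0.04],"twist":[0,0,0]},{"grip":0,"travel":[0,0,-0.04],"twist":[0,0,0]},{"grip":0,"travel":[0,0,0],"twist":[0,0,0]}]'
python3 -c "
from h import *
p,d,c=snap('scene'); cv2.imwrite('pics/c5.png',p[120:400,160:500,::-1])
p,d,c=snap('wrist'); W=cloud('wrist',d,c); m=(d>0)&(abs(W[...,2]-115)<8)&(np.hypot(W[...,0]-532,W[...,1]+160)<60); print(m.sum(),W[m].mean(0),cv2.minEnclosingCircle(W[m][:,:2].astype(np.float32)))"
```

```text
time_s: 10.3
eef_pos: [531.9, -160.8, 82.7]
tool_rot: [-0.048, 0.999, -0.0, -0.001]
wrist_force: [0.2, 0.6, -0.5]
gripper_width: 88.2
gripper_force: 0.0
time_s: 10.92
eef_pos: [534.4, -161.6, 212.3]
tool_rot: [-0.048, 0.999, -0.001, 0.003]
wrist_force: [-0.8, 0.3, -0.2]
gripper_width: 92.8
gripper_force: 0.0
3175 [ 532.33357943 -161.56365626  114.76704984] ((533.765625, -161.31312561035156), 22.172468185424805)
```

View pics/c5.png

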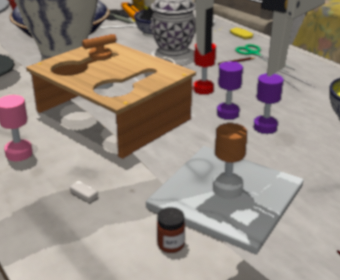

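The muller stands upright on the slab at crop (230,160), with its top at z = 115 mm, about 1 mm off the slab centre. The crossbar muller still hangs at (100,45), and the gripper is clear.

```bash
python3 -m pendant '[{"grip":0,"travel":[0,0,0],"twist":[0,0,0]},{"grip":0,"travel":[0,0,0],"twist":[0,0,0]}]' ; python3 -c "
from station import r
print(r.finish_job())"
```

```text
time_s: 11.28
eef_pos: [531.4, -160.6, 206.7]
tool_rot: [-0.048, 0.999, 0.0, -0.002]
wrist_force: [0.3, 0.2, -0.1]
gripper_width: 92.8
gripper_force: 0.0
the job is handed in; nothing more can be done
None
```

The round-knob muller now stands upright about 1 mm from the slab's centre, the crossbar muller still hangs in its slot, and the job was handed in at about 11.3 s; no verdict was returned.

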